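# Find and mark the high spot of a tray rim

### The arm

A 6-joint arm with a two-finger parallel gripper is mounted at the origin on the work surface. World frame = base frame: x ahead of the robot, y to its left, z up, the work surface at z = 0. Lengths are in mm, angles in degrees, forces in N, time in s.
With the tool pointing down it reaches from about 275 to 725 mm from the base axis. Payload 5.6 kg.
Tool frame: the origin (TCP) lies on the centre line of the jaws, within the pads' length; the fingertips stand 19 mm ahead of it and the grasp point (between the pads) is the TCP; z points along the fingers, y is the line along which they close (so a half turn about z gives the same grasp; the last joint's range is limited). The gripper opens to 85 mm and grips with 20 to 120 N. Pads are 22 mm wide; open, the fingers measure 114 mm over their backs; the gripper's body (76 mm by 85 mm) begins 54 mm behind the grasp point. The pads swing forward as they close: fully open they stand 13 mm farther back than shut.
Start: joints at [88.499, 14.616, 6.199, 0, -81.583, -16.306], TCP at [168.174, 523.651, 250.283] pointing down, gripper open.
Joint ranges: [-168.99, 168.99], [-69.2, 112.95], [-62.41, 85.93], [-164.36, 98.24], [-168.68, -3.75], [-174.98, 174.98]. Speed limits (degrees/s): [147.25, 147.25, 180, 180, 180, 180].

### API

Orientations are given as [roll, pitch, yaw] about the fixed x, y, z axes, in that order (R = Rz(yaw) Ry(pitch) Rx(roll)).
In Python, from rig import bot, eyes, workorder gives the robot as it stands. The module is installed in compiled form; this text tells all that it offers.
- The arm moves only by the tool send_rows, never from a script. Its argument "motion" is text: rows parted by semicolons, each of 5 numbers parted by spaces: the gripper's target within -1 to 1 (fully open at 1, half-way at 0, shut at -1), then the shift along the tool's x, y, z in mm, then the turn about the tool's z in degrees. In form: hand dx dy dz yaw; .... A call has 1 to 5 rows; each row is the pose to reach, as a shift and turn from the pose commanded when the call began, along the tool's axes at that moment; what a row does not reach only later rows make up. A row lasts 1/8 s, in which the tool goes at most 62.5 mm and 10.7 degrees, less where a joint would pass 70% of its speed; a pose out of reach is approached as far as the arm can. A call with a gripper value outside its range is refused whole. The fingers move at their own pace and stop on an object; "force" is the grip in N (left out, the last holds). Time passes only in rows, so rows that repeat a pose let the fingers close. It gives the time, the measured TCP pose, the force, the opening and the grip force at its end, in the units of the state.
- bot.observe(): the state, without advancing time (a new reading comes with each control period).
- eyes.get_image(name): name is "scene" or "top"; returns the picture (480x640x3 uint8, red, green, blue); there is no depth.
- eyes.get_calibration(name): a dict with "mtx" (3x3 intrinsics, pixels), "R" (3x3) and "t" (3): a world point X has camera coordinates R X + t. Camera axes: x right, y down, z forward; pixel columns grow to the right and rows downward; lengths in mm; the calibration is good to about 2 mm. A picture is of the moment at which its call begins. get_calibration takes no time and is no camera call.
- workorder.finish_job(): hands the job in; it is judged then, once.
The state is a dict: "clock": time; "q": joint angles; "dq": joint speeds; "effort": joint torques, N m; "position": TCP position; "orientation": TCP orientation; "wrist_force": force on the tool from outside, world axes, zero at the start; "ft_torque": the same for the moment, N m; "opening": opening from 0.0 (shut) to 1.0 (fully open); "finger_force": force on a finger pad.
Only numpy, scipy, OpenCV 4.12 (cv2) and the standard library are available. Lean on these libraries where they do the work, as an engineer would, in place of code of your own. Each camera call takes 0.05 s, during which the arm holds its last target. There are 200 camera calls.

### The job

The round wooden tray blank clamped on the turntable has one high spot on its rim. Holding it only by the steel knob in the middle, turn it slowly against the sprung pointer until the crest of the high spot rests squarely under the pointer, and let go. Then gently press the black marking plunger on the gauge stand all the way down, only while the high spot is there, and let it spring back, leaving the tray standing at the high spot and the other things where they are.

Things in the scene. Friction and masses are not known exactly. Their poses are not given: they have to be found in the camera images.
- stand: Gauge stand, fixed: 110 x 75 mm steel foot, 36 mm square grey column to 110 mm height. Origin: on the table under the column (column centre 4 mm to its +y). Its -y axis points level along the pointer to the turntable's axis, 185 mm away; z up. Its place and yaw vary, and the turntable goes with it.
- hub (a point): Point on the turntable's upright axis, 130 mm above the table, at gripping height in the round knurled steel knob in the middle of the tray: 48 mm diameter, 100 to 149 mm above the table, any grasp yaw. Fixed to the stand's frame; it does not turn. Knob and tray turn together, freely and without stops.
- rim_contact (a point): Where the sprung pointer's brass ball tip (12 mm) meets the true rim, 90 mm above the table. The pointer slides level in the column: 3.5 N on the true rim plus 0.9 N per mm pushed back, about 4.2 mm back on the crest, 1.3 mm less 0.1 rad either side of it. Its travel is not measured. The robot must not touch it.
- tray_centre (a point): Point on the axis at rim height, 90 mm above the table; it does not turn. Tray: plain wood, 260 mm diameter, rim 80 to 100 mm high. Its only high spot is a smooth hump 48 mm (0.36 rad) long, 4.5 mm proud in the middle. It starts 0.5 to 2.3 rad clockwise (from above) of the pointer, so turning counterclockwise finds it soonest. Its place is not measured.
- wheel (a joint): Turn of the tray, rad, counterclockwise from above positive, about 0 at the start; zero has no fixed relation to pointer or high spot. Friction of 0.2 to 0.3 N m opposes motion and keeps the tray where it is left, also on the crest. The hump adds 0.15 to 0.3 N m against turning while it rides in under the pointer, nothing on the crest, and as much forward as it runs out.
- marker (a joint): Travel of the marking plunger, m: 0 up, 0.008 fully down (2 N to start, 6 N at the bottom, springs back by itself). It carries an arm with a pencil over the rim at the pointer.
- marker_cap (a point): Centre of the top face of the plunger's black cap when up, on top of the column, 148 mm above the table; cap 28 mm diameter, pressed straight down. The point is fixed to the stand and does not sink with the plunger.
- sanding_block: Bystander: cork block 65 x 35 x 22 mm lying beside the stand.
- lacquer_jar: Bystander: small jar 48 mm diameter, 50 mm high, on the other side of the stand.
- tin: Bystander: round red tin, 98 mm diameter, 47 mm high.
- glasses_case: Bystander: black spectacle case 60 x 155 x 38 mm.
- brush_cup: Bystander: white cup 68 mm diameter, 85 mm high.
- mixing_bowl: Bystander: blue bowl 100 mm diameter, 40 mm high.
- scraper: Bystander: spatula 170 mm long lying flat.

How it is judged:
By the outcome, as a careful person would: the job done as asked, in the order asked, and still so for the second after the job is handed in, with the robot touching nothing.
It also fails if it takes over 72 s, if anything falls off the work surface, if the arm or the gripper's body presses on something with over 40 N, if the wrist force passes 120 N, or if a joint passes its speed limit or range.

## Working session

There is one attempt and no reset: what is moved stays moved. The work goes in short steps, Python scripts to look and compute and a tool call to move; the robot and the scene stay as the last step left them, time stands still between calls to the robot, and variables do not carry over. Pictures are saved under pics/ and viewed, at most 10 in all, crops included, and the job is handed in when it is done.

Besides the shell and the picture viewer there is one more tool, called after ">>>" by a JSON object that holds its "api" and its "payload". send_rows: Moves the arm, as the interface text tells. Its arguments: {"type":"object","properties":{"motion":{"type":"string"},"force":{"type":"number"}},"required":["motion"]}

```bash
mkdir -p pics; python3 - <<'E'
from rig import bot, eyes
import cv2, numpy as np
s=bot.observe(); print(s)
for n in("scene","top"):
    im=eyes.get_image(n); cv2.imwrite(f"pics/{n}0.png",im[:,:,::-1])
    c=eyes.get_calibration(n); print(n,c, -np.array(c["R"]).T@np.array(c["t"]))
E
```

```text
{'clock': 0.0, 'q': array([ 8.84974236e+01,  1.46509907e+01,  6.12913227e+00, -2.79521050e-02,
       -8.15840598e+01, -1.63061513e+01]), 'dq': array([-0.03933896,  0.02379116,  0.03907017, -0.03872782, -0.07879672,
       -0.04683488]), 'effort': array([-1.51581393e-03, -3.86634171e+01,  2.37943554e+01,  5.36532372e+00,
       -6.04494388e-03,  1.36123066e-05]), 'position': array([168.01159378, 523.20473203, 249.40205518]), 'orientation': array([ 1.79890580e+02, -3.20735875e-03, -1.78128413e+01]), 'wrist_force': array([0.06725744, 0.28444968, 0.59388582]), 'ft_torque': array([ 0.03060432, -0.00440123, -0.03421082]), 'finger_force': 0.0, 'opening': 1.0003420781980346}
scene {'mtx': array([[553.53298106,   0.        , 319.39671155],
       [  0.        , 553.53298106, 243.37356409],
       [  0.        ,   0.        ,   1.        ]]), 'R': array([[-0.29500064,  0.95533753, -0.01745956],
       [ 0.52646942,  0.14726647, -0.83734254],
       [-0.79737355, -0.25620851, -0.5463997 ]]), 't': array([ 141.29162492, -183.49637045, 1576.99477004])} [1395.7402605   296.08114882  710.48703332]
top {'mtx': array([[561.92381609,   0.        , 319.34588537],
       [  0.        , 561.92381609, 240.9380103 ],
       [  0.        ,   0.        ,   1.        ]]), 'R': array([[ 0.01482031, -0.99986814, -0.00663802],
       [-0.98155017, -0.01328247, -0.19074285],
       [ 0.19062953,  0.00934241, -0.98161759]]), 't': array([  14.00174472,  534.34156353, 1487.07938316])} [ 240.79430205    7.2043629  1561.75806336]
```

View pics/scene0.png

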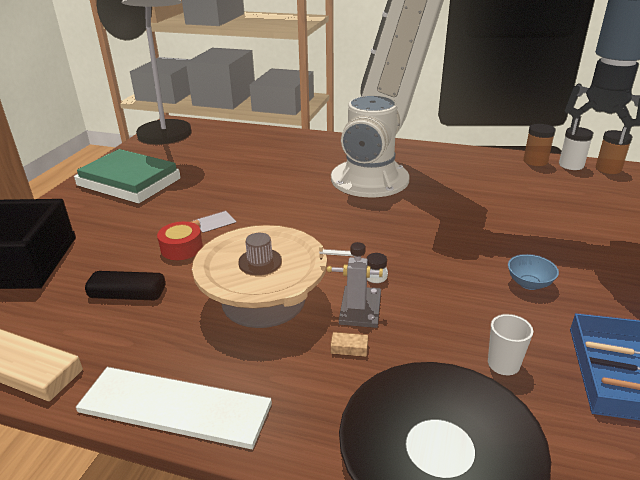

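View pics/top0.png

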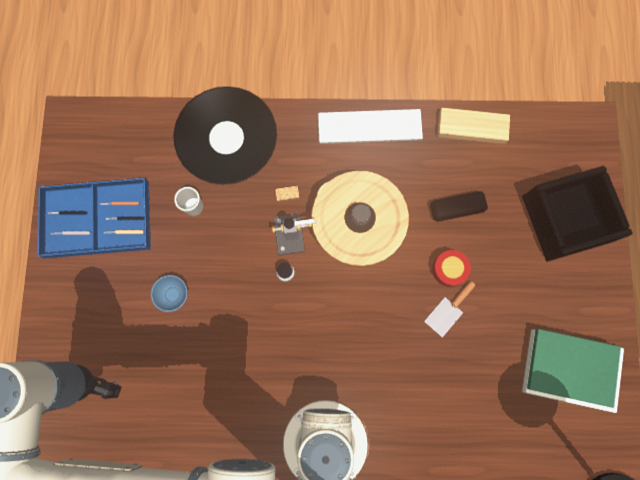

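The scene picture shows the tray around (260,262), the knob at (259,248) and a cap at (358,250). A bump shows on the rim near (295,300). In the top picture the tray is at (360,217), the knob at (360,214) and the cap near (289,224). Next I'll measure the tray and look closer.

```bash
cat > h.py <<'E'
from rig import bot, eyes
import cv2, numpy as np
C={n:{k:np.array(v) for k,v in eyes.get_calibration(n).items()} for n in("scene","top")}
def ray(n,p,z):
    c=C[n]; o=-c["R"].T@c["t"]; p=np.atleast_2d(p).astype(float)
    d=(c["R"].T@np.linalg.inv(c["mtx"])@np.c_[p,np.ones(len(p))].T).T
    return o+d*((z-o[2])/d[:,2])[:,None]
def proj(n,X):
    c=C[n]; v=(c["R"]@np.atleast_2d(X).T).T+c["t"]; v=(c["mtx"]@v.T).T
    return v[:,:2]/v[:,2:]
E
cat > m.py <<'E'
from h import *
im=cv2.imread("pics/top0.png"); hsv=cv2.cvtColor(im,cv2.COLOR_BGR2HSV)
m=((hsv[...,2]>150)&(hsv[...,0]>10)&(hsv[...,0]<32)).astype(np.uint8)*255
m[:, :300]=0; m[:, 425:]=0; m[:150]=0; m[280:]=0
m=cv2.morphologyEx(m,cv2.MORPH_OPEN,np.ones((3,3)))
k=max(cv2.findContours(m,0,cv2.CHAIN_APPROX_NONE)[0],key=cv2.contourArea)[:,0]
X=ray("top",k,100)[:,:2]
from scipy.optimize import least_squares
f=least_squares(lambda p:np.hypot(*(X-p[:2]).T)-p[2],[*X.mean(0),130],loss="soft_l1",f_scale=.7).x
print("tray",f, "knob px top", proj("top",[f[0],f[1],149]))
d=X-f[:2]; a=np.degrees(np.arctan2(d[:,1],d[:,0])); r=np.hypot(*d.T)-f[2]
for b in range(-180,180,10):
    s=(a>=b)&(a<b+10)
    print(b+5, np.round(r[s].mean(),1) if s.any() else None, end=" | ")
print()
print("cap", ray("top",[289,224],148))
cv2.imwrite("pics/topc.png",cv2.resize(im[150:290,255:425],None,fx=4,fy=4,interpolation=cv2.INTER_CUBIC))
s=cv2.imread("pics/scene0.png")
cv2.imwrite("pics/scc.png",cv2.resize(s[215:365,185:395],None,fx=3.8,fy=3.8,interpolation=cv2.INTER_CUBIC))
E
python3 m.py
```

```text
tray [591.04387545 -85.82154151 130.66881966] knob px top [[360.96055414 212.67004689]]
-175 0.9 | -165 0.4 | -155 0.1 | -145 0.2 | -135 0.1 | -125 -0.3 | -115 -0.1 | -105 -0.8 | -95 -1.6 | -85 -0.1 | -75 -0.3 | -65 -0.2 | -55 0.5 | -45 0.5 | -35 0.3 | -25 0.5 | -15 0.2 | -5 0.2 | 5 0.1 | 15 -0.2 | 25 -0.4 | 35 -0.7 | 45 2.1 | 55 3.7 | 65 -0.1 | 75 -1.1 | 85 -1.0 | 95 -0.2 | 105 1.7 | 115 -0.8 | 125 -0.4 | 135 0.2 | 145 0.0 | 155 0.4 | 165 0.3 | 175 0.5 | 
cap [[558.78303894  99.57848556 148.        ]]
```

View pics/topc.png

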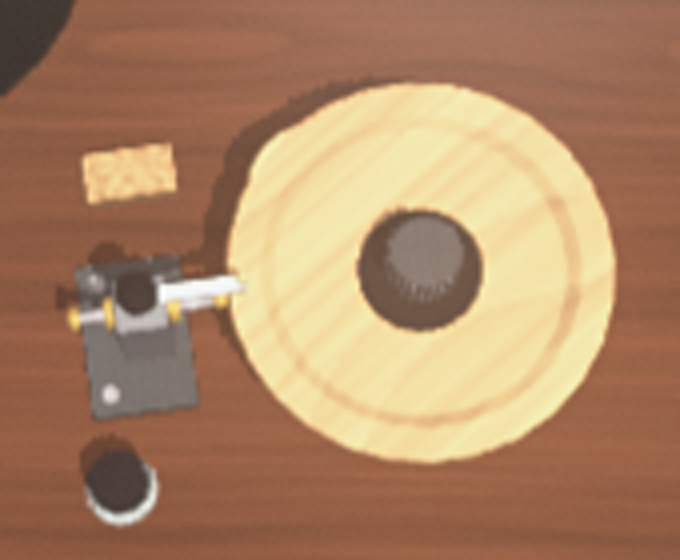

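View pics/scc.png

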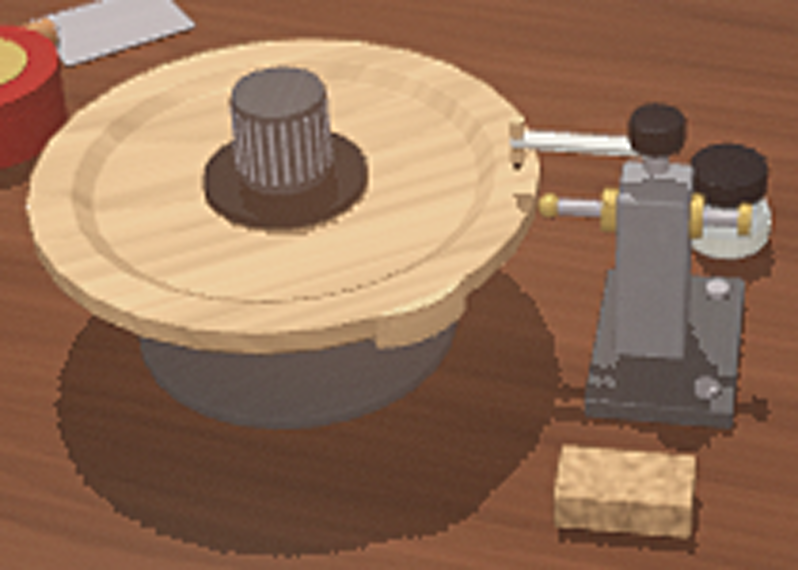

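The top crop puts the cap at full-picture pixel (289.5,223), and the pointer's bearing from the hub is about 100°. The scene crop shows the hump at crop (420,325), which matches the bulge at a world bearing of about 51° in the top contour. That means turning about 49° counterclockwise. The knob pixel agrees with the fitted centre (591,-86), and the hub-to-cap distance of 188 mm is close to the expected 189 mm.

>>> {"api": "send_rows", "payload": {"motion": "1 48 37 0 0; 1 96 74 0 0; 1 144 111 0 0; 1 192 148 0 0; 1 240 185 0 0", "force": 60}}

```text
clock: 0.72
position: [340.6, 272.3, 250.1]
orientation: [180.0, 0.0, -17.8]
wrist_force: [1.3, 0.8, -0.4]
opening: 0.995
finger_force: 0.0
```

>>> {"api": "send_rows", "payload": {"motion": "1 48 37 0 0; 1 96 74 0 0; 1 144 111 0 0; 1 192 148 0 0; 1 240 185 0 0"}}

```text
clock: 1.35
position: [512.7, 22.8, 250.0]
orientation: [180.0, 0.0, -17.8]
wrist_force: [1.3, 1.3, -0.5]
opening: 1.0
finger_force: 0.0
```

>>> {"api": "send_rows", "payload": {"motion": "1 48 37 0 0; 1 96 74 0 0; 1 109 81 0 0; 1 109 81 0 0; 1 109 81 0 0"}}

```text
clock: 1.98
position: [590.6, -84.9, 250.4]
orientation: [-180.0, 0.0, -17.8]
wrist_force: [0.7, -0.8, 0.9]
opening: 0.998
finger_force: 0.0
```

>>> {"api": "send_rows", "payload": {"motion": "1 0 0 40 0; 1 0 0 75 0; 1 0 0 100 0; 1 0 0 120 0; 1 0 0 120 0"}}

```text
clock: 2.6
position: [589.6, -84.6, 129.4]
orientation: [180.0, 0.2, -17.7]
wrist_force: [0.1, 0.0, 1.2]
opening: 1.0
finger_force: 0.0
```

>>> {"api": "send_rows", "payload": {"motion": "0.3 0 0 0 0; 0.2 0 0 0 0; 0.15 0 0 0 0; 0.12 0 0 0 0; 0.1 0 0 0 0", "force": 20}}

```text
clock: 3.22
position: [591.9, -85.0, 131.4]
orientation: [-179.9, -0.1, -17.8]
wrist_force: [-1.2, 4.5, 5.3]
opening: 0.552
finger_force: 19.9
```

>>> {"api": "send_rows", "payload": {"motion": "-0.5 0 0 0 0; -1 0 0 0 0; -1 0 0 0 0; -1 0 0 0 0", "force": 50}}

```text
clock: 3.72
position: [591.9, -85.0, 131.6]
orientation: [-179.9, -0.1, -17.8]
wrist_force: [-1.0, 4.0, 6.4]
opening: 0.556
finger_force: 50.4
```

```bash
python3 -c "
from rig import bot
s=bot.observe(); print(s['position'],s['wrist_force'],s['ft_torque'],s['opening'],s['orientation'])"
```

```text
[591.88321164 -85.0172201  131.5622223 ] [-1.02015847  3.97145342  6.3891997 ] [1.89371283 0.19731676 0.0253826 ] 0.5560006652469293 [-1.79892033e+02 -1.27430583e-01 -1.77804904e+01]
```

>>> {"api": "send_rows", "payload": {"motion": "-1 0 0 0 -2; -1 0 0 0 -5; -1 0 0 0 -8; -1 0 0 0 -11; -1 0 0 0 -14"}}

```text
clock: 4.35
position: [591.8, -85.3, 131.6]
orientation: [-179.9, -0.1, -3.7]
wrist_force: [-0.4, 5.2, 6.7]
opening: 0.547
finger_force: 50.4
```

>>> {"api": "send_rows", "payload": {"motion": "-1 0 0 0 -3; -1 0 0 0 -6; -1 0 0 0 -9; -1 0 0 0 -12; -1 0 0 0 -15"}}

```text
clock: 4.97
position: [591.9, -85.6, 131.5]
orientation: [-180.0, -0.2, 11.3]
wrist_force: [0.5, 2.1, 5.6]
opening: 0.551
finger_force: 50.3
```

```bash
cat > s.py <<'E'
import sys
from h import *
s=bot.observe(); print(s['clock'],s['wrist_force'].round(1),s['ft_torque'].round(3),s['orientation'].round(2),s['position'].round(1))
if len(sys.argv)>1: cv2.imwrite(f"pics/{sys.argv[1]}_t.png",eyes.get_image("top")[:,:,::-1]); cv2.imwrite(f"pics/{sys.argv[1]}_s.png",eyes.get_image("scene")[:,:,::-1])
E
python3 s.py a
python3 -c "
import cv2
s=cv2.imread('pics/a_s.png'); cv2.imwrite('pics/a_c.png',cv2.resize(s[215:365,185:395],None,fx=3.8,fy=3.8,interpolation=cv2.INTER_CUBIC))"
```

```text
4.975 [0.5 2.1 5.6] [ 1.338  0.114 -0.417] [-1.800e+02 -1.500e-01  1.125e+01] [591.9 -85.6 131.5]
```

View pics/a_c.png

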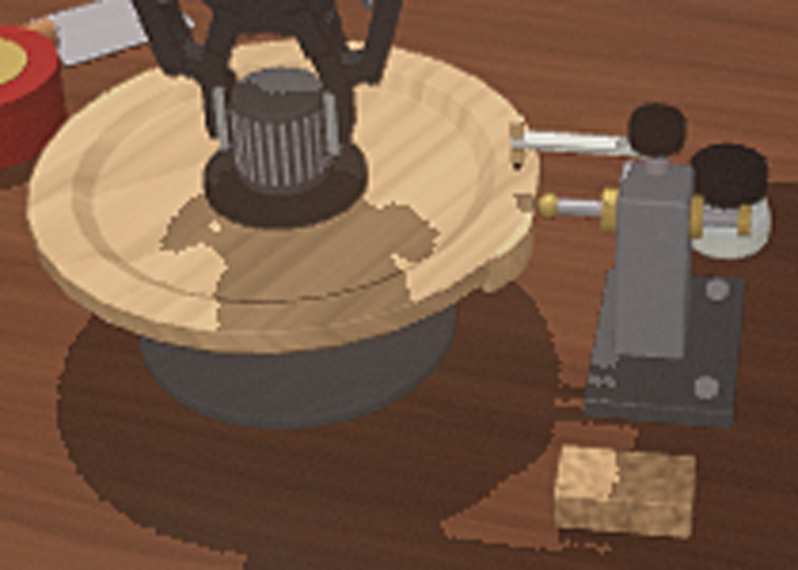

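The picture shows the tray turning with the knob. The hump is now at crop (510,265), just short of the pointer ball at (549,205). I'll sweep slowly through the crest and log the moment.

>>> {"api": "send_rows", "payload": {"motion": "-1 0 0 0 -2; -1 0 0 0 -4; -1 0 0 0 -6; -1 0 0 0 -8"}}

```text
clock: 5.58
position: [591.9, -85.8, 131.6]
orientation: [180.0, -0.2, 19.2]
wrist_force: [0.1, 1.9, 5.4]
opening: 0.55
finger_force: 50.4
```

```bash
python3 s.py b0
```

```text
5.575 [0.1 1.9 5.4] [ 1.211  0.031 -0.68 ] [ 1.7997e+02 -1.6000e-01  1.9190e+01] [591.9 -85.8 131.6]
```

>>> {"api": "send_rows", "payload": {"motion": "-1 0 0 0 -1; -1 0 0 0 -2; -1 0 0 0 -3"}}

```text
clock: 6.05
position: [591.9, -85.9, 131.5]
orientation: [180.0, -0.2, 22.1]
wrist_force: [0.0, 2.3, 5.9]
opening: 0.549
finger_force: 50.3
```

```bash
python3 s.py b1
```

```text
6.05 [0.  2.3 5.9] [ 1.109  0.03  -0.764] [ 1.7997e+02 -1.6000e-01  2.2130e+01] [591.9 -85.9 131.5]
```

>>> {"api": "send_rows", "payload": {"motion": "-1 0 0 0 -1; -1 0 0 0 -2; -1 0 0 0 -3"}}

```text
clock: 6.52
position: [591.9, -85.9, 131.6]
orientation: [180.0, -0.2, 25.1]
wrist_force: [1.3, 1.5, 5.4]
opening: 0.555
finger_force: 50.3
```

```bash
python3 s.py b2
```

```text
6.525 [1.3 1.5 5.4] [ 1.055 -0.069 -0.732] [ 1.7995e+02 -1.6000e-01  2.5130e+01] [591.9 -85.9 131.6]
```

>>> {"api": "send_rows", "payload": {"motion": "-1 0 0 0 -1; -1 0 0 0 -2; -1 0 0 0 -3"}}

```text
clock: 7.0
position: [592.0, -86.0, 131.5]
orientation: [179.9, -0.1, 28.1]
wrist_force: [0.7, 1.3, 5.0]
opening: 0.548
finger_force: 50.3
```

```bash
python3 s.py b3
```

```text
7.0 [0.7 1.3 5. ] [ 1.014 -0.033 -0.55 ] [ 1.7994e+02 -1.5000e-01  2.8140e+01] [592.  -86.  131.5]
```

>>> {"api": "send_rows", "payload": {"motion": "-1 0 0 0 -1; -1 0 0 0 -2; -1 0 0 0 -3"}}

```text
clock: 7.48
position: [592.0, -86.1, 131.5]
orientation: [179.9, -0.1, 31.2]
wrist_force: [0.6, 0.8, 5.6]
opening: 0.556
finger_force: 50.4
```

```bash
python3 s.py b4
```

```text
7.475 [0.6 0.8 5.6] [ 1.032 -0.099 -0.526] [ 1.7992e+02 -1.4000e-01  3.1160e+01] [592.  -86.1 131.5]
```

>>> {"api": "send_rows", "payload": {"motion": "-1 0 0 0 -1; -1 0 0 0 -2; -1 0 0 0 -3"}}

```text
clock: 7.95
position: [592.0, -86.1, 131.6]
orientation: [179.9, -0.1, 34.2]
wrist_force: [2.0, 0.6, 5.0]
opening: 0.549
finger_force: 50.4
```

```bash
python3 s.py b5
```

```text
7.95 [2.  0.6 5. ] [ 0.899 -0.09  -0.334] [ 1.7991e+02 -1.3000e-01  3.4180e+01] [592.  -86.1 131.6]
```

>>> {"api": "send_rows", "payload": {"motion": "-1 0 0 0 -1; -1 0 0 0 -2; -1 0 0 0 -3"}}

```text
clock: 8.43
position: [592.1, -86.1, 131.6]
orientation: [179.9, -0.1, 37.2]
wrist_force: [2.4, 1.6, 4.8]
opening: 0.547
finger_force: 50.4
```

```bash
python3 s.py b6
```

```text
8.425 [2.4 1.6 4.8] [ 0.871 -0.102 -0.187] [ 1.7989e+02 -1.2000e-01  3.7190e+01] [592.1 -86.1 131.6]
```

>>> {"api": "send_rows", "payload": {"motion": "-1 0 0 0 -1; -1 0 0 0 -2; -1 0 0 0 -3"}}

```text
clock: 8.9
position: [592.1, -86.2, 131.6]
orientation: [179.9, -0.1, 40.2]
wrist_force: [1.8, 0.4, 5.0]
opening: 0.552
finger_force: 50.4
```

```bash
python3 s.py b7
```

```text
8.9 [1.8 0.4 5. ] [ 0.738 -0.163 -0.311] [ 1.7988e+02 -1.2000e-01  4.0190e+01] [592.1 -86.2 131.6]
```

>>> {"api": "send_rows", "payload": {"motion": "-1 0 0 0 -1; -1 0 0 0 -2; -1 0 0 0 -3"}}

```text
clock: 9.38
position: [592.2, -86.3, 131.5]
orientation: [179.9, -0.1, 43.2]
wrist_force: [2.5, -0.2, 5.5]
opening: 0.547
finger_force: 50.4
```

```bash
python3 s.py b8; cat > tip.py <<'E'
from h import *
# brass tail knob of the pointer in scene view: subpixel centroid; 
for n in ["scene0","a_s"]+[f"b{i}_s" for i in range(9)]:
    s=cv2.imread(f"pics/{n}.png"); out=[]
    hsv=cv2.cvtColor(s,cv2.COLOR_BGR2HSV)
    m=((hsv[...,0]>15)&(hsv[...,0]<32)&(hsv[...,1]>110)&(hsv[...,2]>90)).astype(np.uint8)
    for x0,x1 in((325,337),(377,386)):
        w=m[262:280,x0:x1]; ys,xs=np.nonzero(w); out+=[len(xs),(xs.mean()+x0).round(2) if len(xs) else None]
    print(n,out)
E
python3 tip.py
python3 -c "
import cv2,numpy as np
r=[cv2.resize(cv2.imread(f'pics/b{i}_s.png')[250:310,290:395],None,fx=2.5,fy=2.5,interpolation=cv2.INTER_CUBIC) for i in range(9)]
cv2.imwrite('pics/mont.png',np.vstack([np.hstack(r[i:i+3]) for i in(0,3,6)]))"
```

```text
9.375 [ 2.5 -0.2  5.5] [ 0.68  -0.232 -0.315] [ 1.7987e+02 -1.1000e-01  4.3180e+01] [592.2 -86.3 131.5]
scene0 [22, np.float64(328.73), 25, np.float64(380.32)]
a_s [25, np.float64(328.6), 22, np.float64(380.36)]
b0_s [27, np.float64(329.07), 24, np.float64(381.0)]
b1_s [27, np.float64(330.07), 23, np.float64(381.96)]
b2_s [25, np.float64(330.52), 21, np.float64(382.43)]
b3_s [27, np.float64(330.81), 22, np.float64(382.91)]
b4_s [27, np.float64(330.56), 20, np.float64(382.8)]
b5_s [27, np.float64(330.07), 24, np.float64(382.0)]
b6_s [27, np.float64(329.22), 23, np.float64(381.04)]
b7_s [29, np.float64(328.31), 22, np.float64(380.36)]
b8_s [27, np.float64(328.48), 22, np.float64(380.36)]
```

View pics/mont.png

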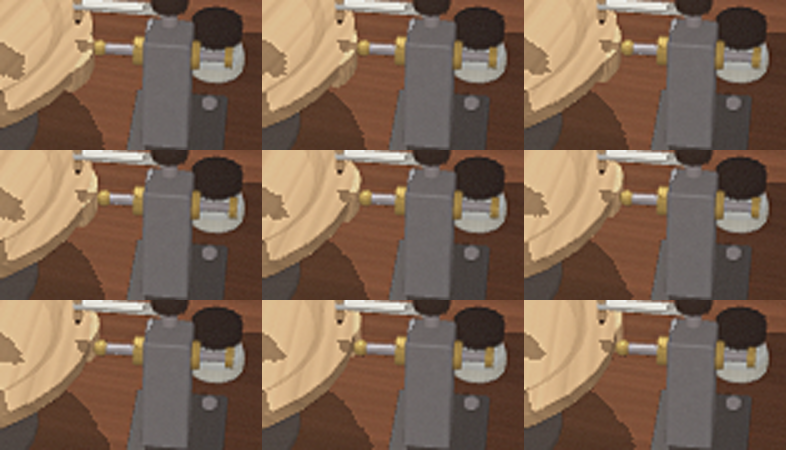

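The nine frames show the pointer's brass tail moving back and then forward again. Its tail pixel goes from 380.4 to 382.9 and back. Equal displacements pair up symmetrically about a tool yaw of roughly 28.3°, and the moment data agree. I'll back off and come up to that yaw in the same direction.

>>> {"api": "send_rows", "payload": {"motion": "-1 0 0 0 3; -1 0 0 0 6; -1 0 0 0 9; -1 0 0 0 12; -1 0 0 0 15"}}

```text
clock: 10.1
position: [591.9, -86.0, 131.6]
orientation: [179.9, -0.1, 28.2]
wrist_force: [1.1, 1.0, 5.1]
opening: 0.552
finger_force: 50.4
```

>>> {"api": "send_rows", "payload": {"motion": "-1 0 0 0 3; -1 0 0 0 6; -1 0 0 0 6"}}

```text
clock: 10.48
position: [591.9, -85.9, 131.6]
orientation: [180.0, -0.1, 22.1]
wrist_force: [0.3, 0.9, 6.2]
opening: 0.552
finger_force: 50.4
```

>>> {"api": "send_rows", "payload": {"motion": "-1 0 0 0 -1.5; -1 0 0 0 -3; -1 0 0 0 -4.5; -1 0 0 0 -6.1; -1 0 0 0 -6.1"}}

```text
clock: 11.1
position: [591.9, -86.0, 131.6]
orientation: [179.9, -0.1, 28.3]
wrist_force: [1.6, 1.1, 5.5]
opening: 0.548
finger_force: 50.4
```

```bash
python3 s.py c0; sed -i 's/^for n in .*/import sys\nfor n in sys.argv[1:]:/' tip.py; python3 tip.py c0_s
```

```text
11.1 [1.6 1.1 5.5] [1.058 0.01  0.434] [ 1.7992e+02 -1.3000e-01  2.8330e+01] [591.9 -86.  131.6]
c0_s [26, np.float64(331.0), 22, np.float64(382.91)]
```

The moment reads as if wound up from the backward turn, so the grip has some torsional play. I'll measure the tray's own rotation from its grain, against the earlier frames.

```bash
cat > rot.py <<'E'
from h import *
import sys
f=np.array([591.0,-85.8])
A=np.radians(np.arange(-180,180,.25)); R=np.arange(60,124,.5)
aa,rr=np.meshgrid(A,R)
P=proj("top",np.c_[(f[0]+rr*np.cos(aa)).ravel(),(f[1]+rr*np.sin(aa)).ravel(),np.full(aa.size,100.)])
mx=P[:,0].reshape(aa.shape).astype(np.float32); my=P[:,1].reshape(aa.shape).astype(np.float32)
def pol(n):
    g=cv2.GaussianBlur(cv2.imread(f"pics/{n}.png"),(0,0),.8)[...,0].astype(np.float32)
    return cv2.remap(g,mx,my,cv2.INTER_CUBIC)
if __name__=="__main__":
    ref=sys.argv[1]; a=pol(ref)
    for n in sys.argv[2:]:
        b=pol(n); o=[]
        for lo,hi in((-130,-50),(-80,0),(-40,40)):
            i,j=int((lo+180)*4),int((hi+180)*4)
            t=a[:,i:j]; pad=60
            m=cv2.matchTemplate(b[:,i-pad:j+pad],t,cv2.TM_CCOEFF_NORMED)[0]; k=int(m.argmax())
            s=0 if k in(0,len(m)-1) else .5*(m[k-1]-m[k+1])/(m[k-1]-2*m[k]+m[k+1])
            o+=[round((k+s-pad)/4,2),round(float(m[k]),2)]
        print(ref,n,o)
E
for i in 0 1 2 4 5 6; do python3 rot.py b3_t b${i}_t; done; python3 rot.py b3_t c0_t
python3 -c "
import cv2,numpy as np
cv2.imwrite('pics/tt.png',np.hstack([cv2.resize(cv2.imread(f'pics/{n}_t.png')[160:275,300:420],None,fx=3.2,fy=3.2,interpolation=cv2.INTER_CUBIC) for n in('b3','c0')]))"
```

```text
b3_t b0_t [np.float32(-5.7), 0.95, np.float32(-0.53), 0.91, np.float32(0.06), 1.0]
b3_t b1_t [np.float32(-3.36), 0.97, np.float32(-0.49), 0.95, np.float32(0.04), 1.0]
b3_t b2_t [np.float32(-1.25), 0.99, np.float32(-0.23), 0.99, np.float32(0.01), 1.0]
b3_t b4_t [np.float32(1.09), 0.98, np.float32(0.21), 0.99, np.float32(0.01), 1.0]
b3_t b5_t [np.float32(1.5), 0.94, np.float32(0.23), 0.98, np.float32(0.01), 1.0]
b3_t b6_t [np.float32(1.48), 0.92, np.float32(0.25), 0.97, np.float32(0.01), 1.0]
b3_t c0_t [np.float32(0.11), 1.0, np.float32(0.1), 1.0, np.float32(0.08), 1.0]
```

View pics/tt.png

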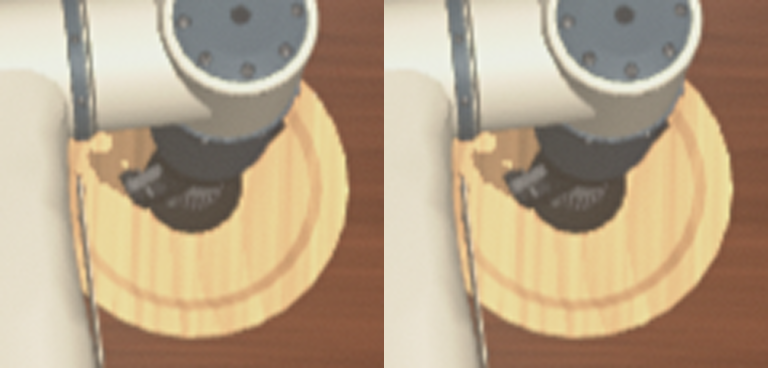

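The two frames show the arm covering the left and upper parts of the tray, with its right and lower sectors clear. I'll redo the grain match on the visible sectors only.

```bash
sed -i 's/((-130,-50),(-80,0),(-40,40))/((-150,-105),(-140,-110),(-125,-95))/' rot.py; python3 rot.py b3_t b0_t b1_t b2_t b4_t b5_t b6_t b7_t b8_t c0_t
```

```text
b3_t b0_t [np.float32(-8.82), 1.0, np.float32(-8.85), 1.0, np.float32(-9.03), 1.0]
b3_t b1_t [np.float32(-6.02), 1.0, np.float32(-6.04), 1.0, np.float32(-6.1), 1.0]
b3_t b2_t [np.float32(-2.97), 1.0, np.float32(-2.95), 1.0, np.float32(-3.09), 1.0]
b3_t b4_t [np.float32(3.07), 1.0, np.float32(3.03), 1.0, np.float32(3.03), 1.0]
b3_t b5_t [np.float32(6.18), 1.0, np.float32(6.21), 1.0, np.float32(6.16), 0.99]
b3_t b6_t [np.float32(9.26), 1.0, np.float32(9.35), 1.0, np.float32(9.41), 0.99]
b3_t b7_t [np.float32(12.08), 1.0, np.float32(12.11), 1.0, np.float32(12.19), 0.99]
b3_t b8_t [15.0, 1.0, 15.0, 1.0, 15.0, 0.99]
b3_t c0_t [np.float32(0.61), 1.0, np.float32(0.64), 1.0, np.float32(0.57), 1.0]
```

The grain match shows the tray follows the grip to within about 0.3°. The crest is at about +0.3° relative to frame b3, and the tray now stands at +0.6°, so it is on the crest. I'll release and rise.

>>> {"api": "send_rows", "payload": {"motion": "0.15 0 0 0 0; 0.3 0 0 0 0; 1 0 0 0 0; 1 0 0 0 0; 1 0 0 0 0", "force": 20}}

```text
clock: 11.82
position: [591.0, -85.9, 130.2]
orientation: [180.0, 0.0, 28.3]
wrist_force: [0.3, -0.6, -0.1]
opening: 1.0
finger_force: 0.0
```

>>> {"api": "send_rows", "payload": {"motion": "1 0 0 15 0; 1 0 0 0 0"}}

```text
clock: 12.08
position: [588.9, -85.8, 127.6]
orientation: [-179.8, 0.3, 28.3]
wrist_force: [-0.3, -0.6, 0.6]
opening: 0.999
finger_force: 0.0
```

That row went down 15 mm by mistake: tool z points down. The tips still cleared the tray and no contact force showed. Now rising properly.

>>> {"api": "send_rows", "payload": {"motion": "1 0 0 -30 0; 1 0 0 -70 0; 1 0 0 -110 0; 1 0 0 -120 0; 1 0 0 -120 0"}}

```text
clock: 12.7
position: [591.3, -85.8, 251.2]
orientation: [180.0, -0.1, 28.3]
wrist_force: [-0.3, 1.2, -1.0]
opening: 0.999
finger_force: 0.0
```

```bash
python3 s.py d0; python3 tip.py d0_s; python3 rot.py b3_t d0_t
python3 - <<'E'
from h import *
s=cv2.imread("pics/scene0.png"); t=cv2.imread("pics/top0.png")
def dark(im,x0,y0,x1,y1):
    w=(im[y0:y1,x0:x1].max(2)<60).astype(np.uint8); n,l,st,c=cv2.connectedComponentsWithStats(w)
    return [(st[i].tolist(),(c[i]+[x0,y0]).round(2).tolist()) for i in range(1,n) if st[i,4]>20]
print(dark(s,345,238,366,260)); print(dark(t,280,214,300,232))
E
```

```text
12.7 [-0.3  1.2 -1. ] [ 0.027 -0.001 -0.021] [ 1.7997e+02 -1.0000e-01  2.8290e+01] [591.3 -85.8 251.2]
d0_s [25, np.float64(331.0), 22, np.float64(382.91)]
b3_t d0_t [np.float32(0.49), 1.0, np.float32(0.51), 1.0, np.float32(0.42), 1.0]
[]
[]
```

```bash
python3 - <<'E'
from h import *
s=cv2.imread("pics/scene0.png"); t=cv2.imread("pics/top0.png")
for n,im,(x0,y0,x1,y1) in(("scene",s,(347,240,368,256)),("top",t,(280,214,298,232))):
    w=(im[y0:y1,x0:x1].max(2)<85).astype(np.uint8); N,l,st,c=cv2.connectedComponentsWithStats(w)
    for i in range(1,N):
        if st[i,4]>15: print(n,st[i].tolist(),(c[i]+[x0,y0]).round(2))
for n,p in(("top",[289.5,223.2]),("scene",[357.9,245.3])):
    X=ray(n,p,148)[0]; d=X[:2]-[591.4,-86]; print(n,X.round(1),np.hypot(*d),np.degrees(np.arctan2(d[1],d[0])))
E
```

```text
scene [4, 2, 14, 14, 165] [357.54 248.88]
top [4, 4, 9, 10, 48] [287.48 222.06]
top [560.9  98.3 148. ] 186.84510139662802 99.39030727462637
scene [562.  102.7 148. ] 191.0104470503031 98.86854719324906
```

>>> {"api": "send_rows", "payload": {"motion": "-1 16 -46 0 0; -1 32 -92 0 0; -1 48 -138 0 0; -1 62.5 -178 0 0; -1 62.5 -178 0 0"}}

```text
clock: 13.42
position: [560.6, 102.9, 248.7]
orientation: [-180.0, 0.2, 28.5]
wrist_force: [1.0, -1.4, -0.6]
opening: -0.001
finger_force: 0.0
```

>>> {"api": "send_rows", "payload": {"motion": "-1 0 0 25 0; -1 0 0 50 0; -1 0 0 68 0; -1 0 0 68 0; -1 0 0 68 0"}}

```text
clock: 14.05
position: [562.0, 100.1, 182.7]
orientation: [180.0, -0.0, 28.3]
wrist_force: [-0.9, -0.1, 0.2]
opening: 0.002
finger_force: 0.0
```

```bash
python3 s.py e0; python3 -c "
import cv2,numpy as np
f=lambda n,y0,y1,x0,x1,k:cv2.resize(cv2.imread(n)[y0:y1,x0:x1],None,fx=k,fy=k,interpolation=cv2.INTER_CUBIC)
cv2.imwrite('pics/ee.png',np.hstack([f('pics/e0_s.png',190,310,300,420,3.3),f('pics/e0_t.png',160,280,240,360,3.3)]))"
```

```text
14.05 [-0.9 -0.1  0.2] [-0.015 -0.017  0.013] [ 1.7997e+02 -1.0000e-02  2.8280e+01] [562.  100.1 182.7]
```

View pics/ee.png

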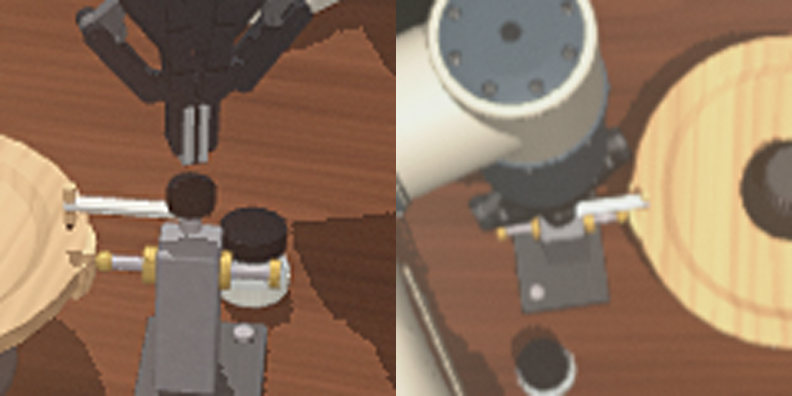

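The picture shows the closed tips at crop (193,160), directly above the cap at (190,185). Now pressing gently.

>>> {"api": "send_rows", "payload": {"motion": "-1 0 0 6 0; -1 0 0 11 0; -1 0 0 14 0; -1 0 0 17 0; -1 0 0 19 0"}}

```text
clock: 14.78
position: [561.6, 100.4, 163.5]
orientation: [180.0, 0.0, 28.3]
wrist_force: [-2.2, 0.7, 2.9]
opening: -0.0
finger_force: 1.8
```

>>> {"api": "send_rows", "payload": {"motion": "-1 0 0 1 0; -1 0 0 2 0; -1 0 0 3 0; -1 0 0 3 0"}}

```text
clock: 15.28
position: [561.6, 100.4, 160.4]
orientation: [180.0, 0.0, 28.3]
wrist_force: [-2.6, 0.4, 5.9]
opening: -0.003
finger_force: 2.5
```

Force is about 5–6 N near 160 mm. I'll go on in small steps until a clear stop.

>>> {"api": "send_rows", "payload": {"motion": "-1 0 0 0.5 0; -1 0 0 1 0; -1 0 0 1.5 0; -1 0 0 1.5 0"}}

```text
clock: 15.78
position: [561.6, 100.5, 159.1]
orientation: [180.0, -0.0, 28.3]
wrist_force: [-4.3, 0.5, 6.1]
opening: 0.002
finger_force: 3.0
```

>>> {"api": "send_rows", "payload": {"motion": "-1 0 0 0.5 0; -1 0 0 1 0; -1 0 0 1 0"}}

```text
clock: 16.15
position: [561.7, 100.4, 159.0]
orientation: [180.0, -0.0, 28.3]
wrist_force: [-6.2, -0.1, 10.9]
opening: -0.003
finger_force: 5.4
```

The force jumped to 11 N and z stopped at 159, so the plunger is at its bottom stop. Releasing upward.

>>> {"api": "send_rows", "payload": {"motion": "-1 0 0 -3 0; -1 0 0 -8 0; -1 0 0 -14 0; -1 0 0 -30 0; -1 0 0 -50 0"}}

```text
clock: 16.77
position: [561.8, 100.5, 207.6]
orientation: [-180.0, 0.0, 28.3]
wrist_force: [0.2, -1.6, -0.3]
opening: 0.003
finger_force: 0.0
```

>>> {"api": "send_rows", "payload": {"motion": "-1 0 0 -50 0; -1 0 0 -80 0; -1 0 0 -80 0; -1 0 0 -80 0"}}

```text
clock: 17.27
position: [561.6, 100.6, 286.8]
orientation: [-180.0, 0.1, 28.3]
wrist_force: [-0.1, 0.2, -0.7]
opening: -0.001
finger_force: 0.0
```

```bash
python3 s.py f0; python3 tip.py f0_s; python3 rot.py b3_t f0_t; python3 -c "
import cv2;cv2.imwrite('pics/ff.png',cv2.resize(cv2.imread('pics/f0_s.png')[190:370,150:420],None,fx=2.9,fy=2.9))"
```

```text
17.275 [-0.1  0.2 -0.7] [-0.011  0.042 -0.029] [-1.7996e+02  6.0000e-02  2.8290e+01] [561.6 100.6 286.8]
f0_s [25, np.float64(331.0), 24, np.float64(382.88)]
b3_t f0_t [np.float32(0.41), 1.0, np.float32(0.45), 1.0, np.float32(0.33), 1.0]
```

View pics/ff.png

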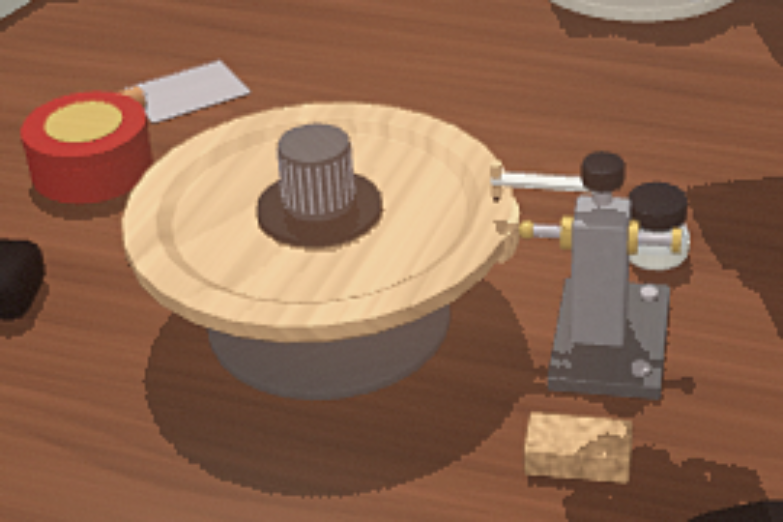

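The picture shows the hump under the pointer ball at crop (525,230). The plunger is back up at (603,170), and the bystanders look undisturbed.

```bash
python3 -c "
from rig import workorder
print(workorder.finish_job())"
```

```text
the job is handed in; nothing more can be done
None
```

The tray stands with its high spot under the pointer, within about 0.5° of the crest by my measurements; the plunger was pressed to its stop and sprang back, and the job was handed in at about 17 s. To find the crest I first swept about 15° past it and turned back, and after letting go I briefly sent the open gripper down instead of up, with no contact force.

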